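# Refit the volume knob on a desk conference speaker and hold it pressed

### The arm

A 6-joint arm with a two-finger parallel gripper is mounted at the origin on the work surface. World frame = base frame: x ahead of the robot, y to its left, z up, the work surface at z = 0. Lengths are in m, angles in rad, forces in N, time in s.
With the tool pointing down it reaches from about 0.25 to 0.725 m from the base axis. Payload 4 kg.
Tool frame: the origin (TCP) lies at the very end of the fingers, on their centre line; the grasp point (between the pads) lies 19 mm behind it; z points along the fingers, y is the line along which they close (so a half turn about z gives the same grasp; the last joint's range is limited). The gripper opens to 85 mm and grips with 20 to 120 N. Pads are 22 mm wide; open, the fingers measure 114 mm over their backs; the gripper's body (76 mm by 85 mm) begins 54 mm behind the grasp point. The pads swing forward as they close: fully open they stand 13 mm farther back than shut.
Start: joints at [-1.256, 0.241, 0.005, 1.335, 0, 1.571], TCP at [0.155, -0.475, 0.231] pointing down, gripper open.
Joint ranges: [-2.72, 2.72], [-1.05, 1.87], [-1.09, 1.28], [-1.99, 2.15], [-1.42, 1.44], [-3.14, 3.14]. Speed limits (rad/s): [2.79, 2.79, 3.14, 3.14, 3.14, 3.14].

### API

Orientations are given as a unit quaternion [x, y, z, w].
In Python, from workcell import bot, optics gives the robot as it stands.
- The arm moves only by the tool jog_arm, never from a script. Its argument "commands" is a list of rows, each a list of 5 numbers: the opening, from -1 (shut) to 1 (fully open), so that 0 is half open, then the shift along the tool's x, y, z in cm, then the turn about the tool's z in rad. In form: [[fingers, x, y, z, turn], ...]. A call has 1 to 20 rows; each row is the pose to reach, as a shift and turn from the pose commanded when the call began, along the tool's axes at that moment; what a row does not reach only later rows make up. A row lasts 1/10 s, in which the tool goes at most 50 mm and 8.59 degrees, less where a joint would pass 70% of its speed; a pose out of reach is approached as far as the arm can. A call with a gripper value outside its range is refused whole. The fingers move at their own pace and stop on an object; the grip force is fixed at half the most. Time passes only in rows, so rows that repeat a pose let the fingers close. It gives the time, the measured TCP pose, the force, the opening and the grip force at its end, in the units of the state.
- bot.sense(): the state, without advancing time (a new reading comes with each control period).
- optics.get_image(name): name is "side" or "top" or "wrist"; returns a dict with "image" (384x512x3 uint8, red, green, blue), "z_map" (384x512 float32, m along the optical axis (not along the pixel's ray), 0 where there is no reading), "mtx" (3x3 intrinsics, pixels), "k1" (the pictures are not rectified: a ray, as slopes to the right and down, at radius r is drawn at 1 + k1 r^2 times it, then the intrinsics apply), "xyz" and "rotation" of the camera in the world; the wrist camera has in their place "tool_from_camera" (4x4, takes a point from camera to tool coordinates, whose origin is the TCP and whose axes are the flange's). Camera axes: x right, y up, looking along -z (the intrinsics and any distortion apply to the point x, -y, -z); pixel columns grow to the right and rows downward; lengths in m; the calibration is good to about 2 mm. A picture is of the moment at which its call begins: read the wrist's pose just before it.
- bot.close_job(): hands the job in; it is judged then, once.
The state is a dict: "t": time; "joint_positions": joint angles; "qd": joint speeds; "effort": joint torques, N m; "ee_pos": TCP position; "eef_rot": TCP orientation; "wrist_force": force on the tool from outside, world axes, zero at the start; "ft_torque": the same for the moment, N m; "grip_width": finger opening in m; "grip_force": force on a finger pad.
Only numpy, scipy, OpenCV 4.12 (cv2) and the standard library are available. Lean on these libraries where they do the work, as an engineer would, in place of code of your own. Each camera call takes 0.05 s, during which the arm holds its last target. There are 200 camera calls.

### The job

The volume knob has come off the conference speaker on the desk. Pick it up, turn it so that the flat in its bore matches the flat on the D-shaped shaft, and push it fully home without forcing it. Then keep it pressed down to the stop of its push switch (the long press that wakes the unit) and finish like that, still holding it down with the gripper on the knob; leave the mug, the pen pot and the stapler where they are.

Things in the scene. Friction and masses are not known exactly. Their poses are not given: they have to be found in the camera images.
- knob: Black ribbed knob, 40 mm across, 28 mm high, 45 g, upright. Origin: centre of its underside; z up; x along the white pointer line on its top. D-shaped blind bore from below: 13.2 mm diameter, 18 mm deep, flat 1.8 mm from the axis on the +x side, round part of the mouth tapered 3 mm over 5 mm. A spring leaf in the flat grips the shaft: about 4 N slide it on. Yaw errors to 8 degrees enter.
- shaft_top (a point): Centre of the top of the bare upright steel shaft, 80 mm above the desk. D-shaped: 12 mm diameter, flat 1.2 mm from the axis, tip tapered 1.8 mm over 3 mm. z up; x points out of the flat, as does the orange line on the dark 56 mm disc fixed to the shaft 15 mm below this point. Knob home: underside on that disc, pointer over the orange line. Disc and shaft turn stiffly (0.04 N m).
- shaft (a joint): Push switch of the shaft: 0 m released, growing as shaft and disc are pushed straight down, stop at 0.0035 m. A spring returns it: 4 N to start, 8 N at the stop.
- speaker: White desk conference speaker, fixed on the desk: 170 mm deep (its x), 240 mm wide (its y), 58 mm high, flat on top. Origin under its centre, on the desk; the shaft stands 30 mm to its -x and 60 mm to its -y side of the centre. Nothing else on its top is higher than 2 mm.
- mug: Bystander: blue mug, 80 mm across, 92 mm high, handle towards its +y. Origin: centre of its underside.
- pen_pot: Bystander: dark round pen pot, 76 mm across, 98 mm high, with pens up to 160 mm. Origin: centre of its underside.
- stapler: Bystander: blue and black stapler, 145 mm long (its x), 36 mm wide, 58 mm high. Origin: centre of its underside.

How it is judged:
At the end, for the whole second after the job is handed in: Knob fully home on the shaft (underside within 1.8 mm of the disc, 3 mm of the axis, upright to 5 degrees, flats matching to 20 degrees) and still, the fingers on it holding the push switch down by at least 2.5 of its 3.5 mm; mug, pen pot and stapler within 20 mm of their starts (z of knob in the frame of shaft_top below -0.0132 m and horizontal distance between knob and shaft_top below 0.003 m and angle between the x axis of knob and the x axis of shaft_top, either way round below 0.35 rad and angle between knob's own z axis and vertical below 0.09 rad and value of joint shaft above 0.0025 m and contact force between the fingers and knob above 3 N and linear speed of knob below 0.02 m/s and distance of each of mug, pen_pot, stapler from where it was at the start of the episode below 0.02 m); the arm keeps its last pose, push and grip.
It fails at once if the knob is forced: pressed against the speaker or its shaft with more than 100 N (contact force between knob and speaker above 100 N).
It fails at once if a bystander is pushed away by more than 20 mm (distance of any of mug, pen_pot, stapler from where it was at the start of the episode above 0.02 m).
It also fails if it takes over 42 s, if anything falls off the work surface, if the arm or the gripper's body presses on something with over 40 N, if the wrist force passes 120 N, or if a joint passes its speed limit or range.

## Working session

There is one attempt and no reset: what is moved stays moved. The work goes in short steps, Python scripts to look and compute and a tool call to move; the robot and the scene stay as the last step left them, time stands still between calls to the robot, and variables do not carry over. Pictures are saved under pics/ and viewed, at most 10 in all, crops included, and the job is handed in when it is done.

Besides the shell and the picture viewer there is one more tool, called after "Emit:" as name(argument=value, ...) on one line, values as JSON. jog_arm: Moves the arm, as the interface text tells. Its arguments: {"type":"object","properties":{"commands":{"type":"array","items":{"type":"array","items":{"type":"number"}}}},"required":["commands"]}

```bash
mkdir -p pics; cat > h.py <<'E'
from workcell import bot, optics
import numpy as np, cv2
from scipy.spatial.transform import Rotation as R
def cam(name):
    s=bot.sense(); d=optics.get_image(name)
    if 'xyz' in d:
        p=np.array(d['xyz'],float); r=np.array(d['rotation'],float)
        if r.shape!=(3,3): r=R.from_quat(r.ravel()).as_matrix()
    else:
        T=np.array(d['tool_from_camera']); Rt=R.from_quat(s['eef_rot']).as_matrix()
        p=np.array(s['ee_pos'])+Rt@T[:3,3]; r=Rt@T[:3,:3]
    d['p'],d['r']=p,r; return d
def rays(d,uv):
    uv=np.atleast_2d(np.asarray(uv,float)); K=np.array(d['mtx'])
    n=cv2.undistortPoints(uv[:,None],K,np.array([d['k1'],0,0,0.])).reshape(-1,2)
    return np.c_[n[:,0],-n[:,1],-np.ones(len(n))]@d['r'].T
def onplane(d,uv,z):
    v=rays(d,uv); t=(z-d['p'][2])/v[:,2]; return d['p']+v*t[:,None]
def bydepth(d,uv):
    uv=np.atleast_2d(uv); z=d['z_map'][uv[:,1].astype(int),uv[:,0].astype(int)]
    return d['p']+rays(d,uv)*z[:,None]
def save(d,n): cv2.imwrite('pics/'+n,cv2.cvtColor(d['image'],cv2.COLOR_RGB2BGR))
E
python3 - <<'E'
from h import *
s=bot.sense(); print(s)
for n in('top','side','wrist'):
    d=cam(n); save(d,n+'0.png'); print(n,d['p'],d['r'].round(3).tolist(),d['mtx'],d['k1'])
a=[cv2.imread(f'pics/{n}0.png') for n in('top','side')]
E
```

```text
{'t': 0.0, 'joint_positions': array([-1.25596209e+00,  2.41428224e-01,  3.70540262e-03,  1.33521026e+00,
       -4.96371214e-05,  1.57083817e+00]), 'qd': array([ 0.0010983 , -0.00053053, -0.00053189, -0.00066152,  0.00067962,
       -0.00278951]), 'effort': array([-1.11303339e-04, -3.72320402e+01,  2.52406222e+01,  1.70366128e-02,
       -3.53513792e-05,  4.60452540e-06]), 'ee_pos': array([ 0.15461508, -0.47481431,  0.23039818]), 'eef_rot': array([ 9.87638201e-01,  1.56747060e-01, -1.92020641e-04, -1.05127147e-03]), 'wrist_force': array([-1.0456454 ,  0.24809511, -0.75670343]), 'ft_torque': array([ 0.00213029,  0.04445402, -0.02292938]), 'grip_force': 0.0, 'grip_width': 0.08557643691987177}
top [0.43958053 0.06084098 1.02121378] [[0.021, 0.981, -0.191], [-0.999, 0.029, 0.039], [0.044, 0.19, 0.981]] [[398.36137965   0.         257.6294783 ]
 [  0.         398.36137965 187.72274653]
 [  0.           0.           1.        ]] -0.1421860459863989
side [ 0.3354366  -0.8232785   0.78554719] [[0.953, 0.192, -0.232], [-0.302, 0.585, -0.753], [-0.009, 0.788, 0.616]] [[461.10384582   0.         248.74545227]
 [  0.         461.10384582 194.81059512]
 [  0.           0.           1.        ]] -0.003742245640340948
wrist [ 0.23298495 -0.44887902  0.37259541] [[0.309, 0.902, 0.301], [-0.951, 0.294, 0.096], [-0.002, -0.316, 0.949]] [[292.00954816   0.         256.78461102]
 [  0.         292.00954816 191.38460949]
 [  0.           0.           1.        ]] -0.013088605829670114
```

View pics/top0.png

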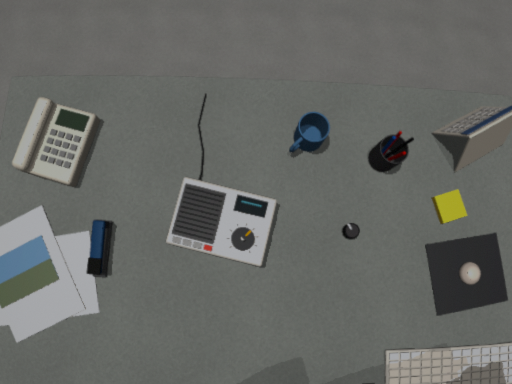

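View pics/side0.png

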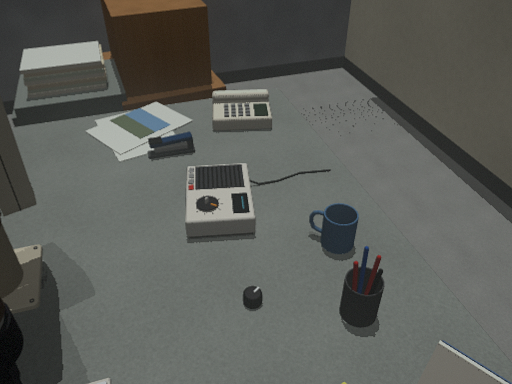

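The top view shows the knob at about (351,231) with its pointer running up-left. The speaker disc is at (243,238) with its orange line up-right, the mug is at (313,130) and the pen pot at (390,150). The side view agrees: knob at (253,297), disc at (207,204).

```bash
cat > m.py <<'E'
from h import *
def blob(mask,near,rad):
    h,w=mask.shape; yy,xx=np.mgrid[:h,:w]
    m=mask&((xx-near[0])**2+(yy-near[1])**2<rad**2)
    v,u=np.nonzero(m); return np.c_[u,v].astype(float)
E
python3 - <<'E'
from m import *
for n,k,s in(('top',(351,231),(243,238)),('side',(253,297),(207,204))):
    d=cam(n); im=d['image'].astype(int); hsv=cv2.cvtColor(d['image'],cv2.COLOR_RGB2HSV)
    g=im.max(2)
    wh=blob(g>130,k,12); P=onplane(d,wh,.028); c=P.mean(0); 
    _,_,V=np.linalg.svd(P-c); print(n,'pointer',len(wh),c.round(4),V[0].round(3),np.ptp((P-c)@V[0]))
    bl=blob(g<45,k,14); kp=np.r_[wh,bl]; mn,rr=cv2.minEnclosingCircle(kp.astype(np.float32)); print('knob',len(bl),mn,rr,onplane(d,mn,.02))
    og=blob((hsv[...,0]>8)&(hsv[...,0]<32)&(hsv[...,1]>120)&(g>90),s,16); Q=onplane(d,og,.066); co=Q.mean(0)
    _,_,V=np.linalg.svd(Q-co); print('orange',len(og),og.mean(0),co,V[0],np.ptp((Q-co)@V[0]))
    dk=blob(g<75,s,15); e=cv2.fitEllipse(cv2.convexHull(np.r_[dk,og].astype(np.float32))); print('disc',len(dk),e,onplane(d,e[0],.065))
    cv2.imwrite(f'pics/c_{n}.png',np.hstack([cv2.resize(d['image'][int(c_[1])-25:int(c_[1])+25,int(c_[0])-25:int(c_[0])+25,::-1],(390,390),interpolation=0) for c_ in (k,s)]))
    if n=='top':
      for nm,p,z in(('mug',(313,130),.092),('pot',(390,152),.098),('stap',(98,247),.05)): print(nm,onplane(d,p,z))
a=[cv2.imread(f'pics/c_{n}.png') for n in('top','side')]
cv2.imwrite('pics/c.png',cv2.resize(np.vstack(a),(600,600)))
E
```

```text
top pointer 9 [ 0.541  -0.2134  0.028 ] [-0.91  -0.415  0.   ] 0.01129326670490837
knob 91 (350.1875, 230.5) 8.202853202819824 [[ 0.52977374 -0.21828121  0.02      ]]
orange 19 [247.57894737 232.84210526] [0.51469509 0.04472937 0.066     ] [-0.7126323   0.70153774 -0.        ] 0.015265631180812495
disc 342 ((242.54754638671875, 238.33328247070312), (21.505416870117188, 21.851150512695312), 119.5692138671875) [[0.50133825 0.05641366 0.065     ]]
mug [[ 0.76997425 -0.11023242  0.092     ]]
pot [[ 0.71925166 -0.30316346  0.098     ]]
stap [[0.46988405 0.40877956 0.05      ]]
side pointer 14 [ 0.5389 -0.2108  0.028 ] [-0.843 -0.538 -0.   ] 0.015161806075392109
knob 188 (253.0, 297.0) 11.662003517150879 [[ 0.52767133 -0.22316043  0.02      ]]
orange 11 [213.27272727 204.18181818] [0.51222839 0.04697996 0.066     ] [ 6.61967206e-01 -7.49532800e-01  4.67647015e-15] 0.015111727992671117
disc 237 ((207.08792114257812, 203.61184692382812), (14.983576774597168, 22.0284481048584), 86.28433990478516) [[0.49843891 0.0551393  0.065     ]]
```

View pics/c.png

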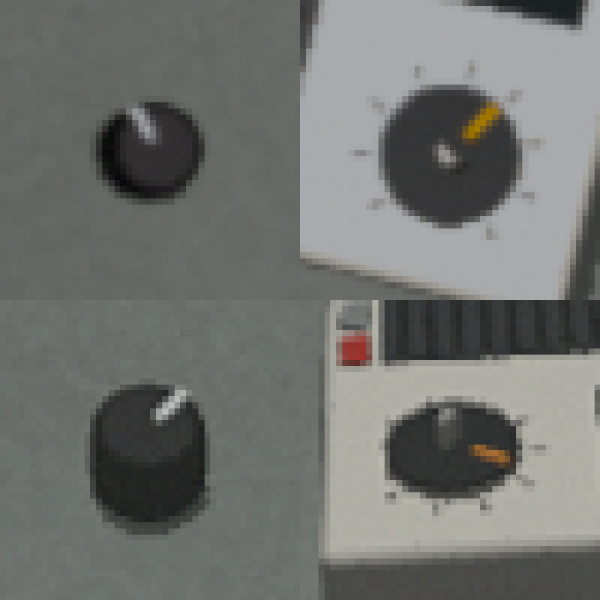

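The crops confirm it. The knob's pointer points at a world yaw of about +25 to 30°, and the orange line at about -46°. I'll move above the knob and look with the wrist camera.

Emit:
jog_arm(commands=[[1, 43.6, -12.6, 3, 0], [1, 43.6, -12.6, 3, 0], [1, 43.6, -12.6, 3, 0], [1, 43.6, -12.6, 3, 0], [1, 43.6, -12.6, 3, 0], [1, 43.6, -12.6, 3, 0], [1, 43.6, -12.6, 3, 0], [1, 43.6, -12.6, 3, 0], [1, 43.6, -12.6, 5, 0], [1, 43.6, -12.6, 8, 0], [1, 43.6, -12.6, 10, 0], [1, 43.6, -12.6, 10, 0], [1, 43.6, -12.6, 10, 0], [1, 43.6, -12.6, 10, 0]])

```text
t: 1.65
ee_pos: [0.5311, -0.2214, 0.133]
eef_rot: [0.988, 0.156, 0.001, 0.001]
wrist_force: [0.3, -0.3, -0.3]
grip_width: 0.0854
grip_force: 0.0
```

```bash
python3 - <<'E'
from m import *
s=bot.sense(); print(s['t'],s['joint_positions'],s['ee_pos'],s['eef_rot'],s['wrist_force'])
d=cam('wrist'); save(d,'w1.png'); np.save('w1.npy',d['z_map'])
E
```

```text
1.65 [-3.95008085e-01  4.44141703e-01  3.53186715e-02  1.15920166e+00
 -2.49567822e-06  2.43257678e+00] [ 0.53109923 -0.22142741  0.13298911] [9.87699238e-01 1.56359508e-01 1.17932745e-03 7.27786058e-04] [ 0.25020396 -0.32548967 -0.27011272]
```

View pics/w1.png

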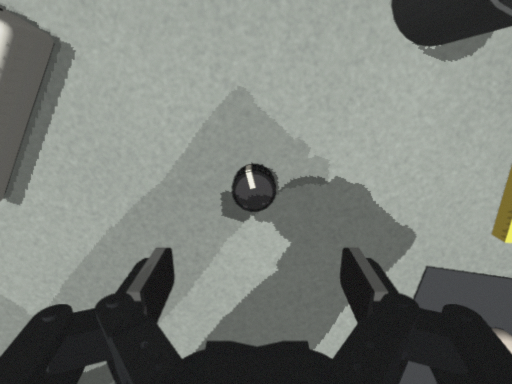

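The wrist view shows the knob at (254,187), with its pointer going from (252,188) up to (248,166). The area around it is clear.

```bash
cat >> m.py <<'E'
def top_pts(d,near,rad,zlo,zhi):
    h,w=d['z_map'].shape; yy,xx=np.mgrid[:h,:w]
    m=(d['z_map']>0)&((xx-near[0])**2+(yy-near[1])**2<rad**2)
    v,u=np.nonzero(m); uv=np.c_[u,v].astype(float); P=bydepth(d,uv); k=(P[:,2]>zlo)&(P[:,2]<zhi); return uv[k],P[k]
def line(d,uv,z):
    P=onplane(d,uv,z); c=P.mean(0); _,_,V=np.linalg.svd(P-c); return P,c,V[0]
E
python3 - <<'E'
from m import *
d=cam('wrist'); g=d['image'].max(2)
uv,P=top_pts(d,(254,187),35,.021,.04); print(len(uv),np.median(P[:,2]))
c,r=cv2.minEnclosingCircle(P[:,:2].astype(np.float32)); print('enc',c,r, P[:,:2].mean(0))
e=cv2.fitEllipse(cv2.convexHull(uv.astype(np.float32))); print(e,onplane(d,e[0],.028))
w=blob(g>140,(252,177),16); 
# keep those within knob top
hull=cv2.convexHull(uv.astype(np.float32)); w=np.array([q for q in w if cv2.pointPolygonTest(hull,tuple(q),True)>1.5])
L,lc,v=line(d,w,.028); k=onplane(d,e[0],.028)[0]; v=v*np.sign(v@(lc-k)); print('ptr',len(w),lc,np.degrees(np.arctan2(v[1],v[0])),np.degrees(np.arctan2(*(lc-k)[[1,0]])),np.linalg.norm(lc-k))
E
```

```text
1517 0.027630666160648576
enc (0.530439555644989, -0.21757304668426514) 0.020517615601420403 [ 0.53150206 -0.21727298]
((253.0361785888672, 189.6682586669922), (44.084415435791016, 44.650360107421875), 74.85774993896484) [[ 0.53196841 -0.21716761  0.028     ]]
ptr 110 [ 0.540412   -0.21155639  0.028     ] 30.8870159180025 33.60616006380378 0.010138038670366365
```

Emit:
jog_arm(commands=[[1, 0.2, -0.36, 0, -0.15], [1, 0.2, -0.36, 0, -0.3], [1, 0.2, -0.36, 0, -0.45], [1, 0.2, -0.36, 0, -0.6], [1, 0.2, -0.36, 0, -0.75], [1, 0.2, -0.36, 1, -0.9], [1, 0.2, -0.36, 2, -1.05], [1, 0.2, -0.36, 3, -1.2], [1, 0.2, -0.36, 4, -1.35], [1, 0.2, -0.36, 5, -1.5], [1, 0.2, -0.36, 6, -1.64], [1, 0.2, -0.36, 7, -1.64], [1, 0.2, -0.36, 7, -1.64], [1, 0.2, -0.36, 7, -1.64], [1, 0.2, -0.36, 7, -1.64], [1, 0.2, -0.36, 7, -1.64]])

```text
t: 3.35
ee_pos: [0.5317, -0.2168, 0.062]
eef_rot: [0.559, 0.829, 0.0, 0.001]
wrist_force: [-1.0, 0.6, -0.1]
grip_width: 0.0854
grip_force: 0.0
```

```bash
python3 - <<'E'
from m import *
s=bot.sense(); q=R.from_quat(s['eef_rot']).as_matrix(); print(s['t'],s['joint_positions'].round(3),s['ee_pos'],q[:,0],q[:,1],s['wrist_force'])
k=np.array([.5315,-.2173,.001]); print('tool delta cm',q.T@(k-s['ee_pos'])*100)
d=cam('wrist'); g=d['image'].max(2)
uv,P=top_pts(d,(256,240),110,.021,.034); P0=P; print(len(uv),uv.mean(0)); 
k=np.linalg.norm(P[:,:2]-[.5315,-.2173],axis=1)<.03; uv=uv[k];P=P[k]
e=cv2.fitEllipse(cv2.convexHull(uv.astype(np.float32))); print(e,onplane(d,e[0],.028),P.mean(0))
E
```

```text
3.35 [-0.387  0.508 -0.063  0.999  0.     0.8  ] [ 0.53166145 -0.21679968  0.0620295 ] [-3.73955999e-01  9.27445988e-01 -9.22672602e-04] [0.92744561 0.37395681 0.00097232] [-1.03074835  0.60797872 -0.10820541]
tool delta cm [-0.03473335 -0.03961691  6.10294912]
2687 [251.72497209 222.20878303]
((251.70480346679688, 221.85525512695312), (57.96113967895508, 60.378379821777344), 87.2929916381836) [[ 0.52898633 -0.21557344  0.028     ]] [ 0.52924207 -0.21621139  0.02738407]
```

Emit:
jog_arm(commands=[[1, 0, -0.23, 2, 0], [1, 0, -0.23, 4, 0], [1, 0, -0.23, 5, 0], [1, 0, -0.23, 5.7, 0], [1, 0, -0.23, 5.8, 0], [1, 0, -0.23, 5.8, 0], [1, 0, -0.23, 5.8, 0], [-0.1, 0, -0.23, 5.8, 0], [-0.3, 0, -0.23, 5.8, 0], [-0.3, 0, -0.23, 5.8, 0], [-0.3, 0, -0.23, 5.8, 0], [-0.3, 0, -0.23, 5.8, 0], [-0.3, 0, -0.23, 5.8, 0], [-0.3, 0, -0.23, 5.8, 0]])

```text
t: 4.8
ee_pos: [0.5296, -0.2177, 0.004]
eef_rot: [0.559, 0.829, 0.0, 0.001]
wrist_force: [-0.2, 0.1, 5.4]
grip_width: 0.0382
grip_force: 60.7
```

```bash
python3 - <<'E'
from m import *
s=bot.sense(); print(s['t'],s['ee_pos'],s['wrist_force'],s['grip_width'],s['grip_force'])
d=cam('wrist'); save(d,'w2.png')
E
```

```text
4.8 [ 0.52957937 -0.2176853   0.00395969] [-0.16852912  0.07511474  5.44990378] 0.038226745386717 60.65166699467227
```

View pics/w2.png

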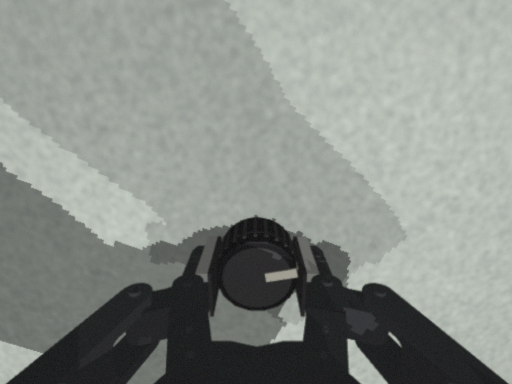

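The knob is held between the pads, width 38 mm and centre about (260,277). The pointer runs from (265,278) to (297,272), so I can measure its angle in the hand.

```bash
python3 - <<'E'
from m import *
s=bot.sense(); q=R.from_quat(s['eef_rot']).as_matrix(); d=cam('wrist'); g=d['image'].max(2); sat=cv2.cvtColor(d['image'],cv2.COLOR_RGB2HSV)
w=blob(g>140,(281,275),18); print(w.min(0),w.max(0))
L,lc,v=line(d,w,.028); t=q.T@v; t*=np.sign(t[1]) if 1 else 1
uv,P=top_pts(d,(258,277),42,.0255,.0305); e=cv2.fitEllipse(cv2.convexHull(uv.astype(np.float32))); c=onplane(d,e[0],.028)[0]
print('n',len(w),'dir world',np.degrees(np.arctan2(v[1],v[0])),'via centre',np.degrees(np.arctan2(*(lc-c)[[1,0]])),np.linalg.norm(lc-c),'tool yaw',np.degrees(np.arctan2(q[1,0],q[0,0])))
print(e, 'centre tool',q.T@(c-s['ee_pos']),'world',c)
E
```

```text
[266. 270.] [296. 280.]
n 232 dir world -147.87100086802 via centre 22.09927797277173 0.010959353372486914 tool yaw 112.00086268591745
((257.6257629394531, 275.16107177734375), (72.84317016601562, 84.38361358642578), 93.66976928710938) centre tool [ 0.00103409  0.00164526 -0.02404725] world [ 0.53071614 -0.21609915  0.028     ]
```

Emit:
jog_arm(commands=[[-0.5, 0, 0, -2, 0], [-0.5, 0, 0, -5, 0], [-0.5, 0, 0, -9, 0], [-0.5, 0, 0, -13, 0], [-0.5, 0, 0, -17, 0], [-0.5, 0, 0, -17, 0]])

```text
t: 5.5
ee_pos: [0.5323, -0.2188, 0.1794]
eef_rot: [0.559, 0.829, 0.001, 0.005]
wrist_force: [0.8, -0.0, -0.6]
grip_width: 0.0383
grip_force: 60.2
```

Emit:
jog_arm(commands=[[-0.5, 4, 1.2, -1, 0.14], [-0.5, 8, 2.4, -1, 0.28], [-0.5, 12, 3.5, -1, 0.42], [-0.5, 16, 4.6, -1, 0.56], [-0.5, 20, 5.7, -1, 0.7], [-0.5, 23, 6.6, -1, 0.84], [-0.5, 25, 7.2, -1, 0.98], [-0.5, 26.4, 7.5, -1, 1.12], [-0.5, 26.4, 7.5, -1, 1.26], [-0.5, 26.4, 7.5, -1, 1.36], [-0.5, 26.4, 7.5, -1, 1.36], [-0.5, 26.4, 7.5, -1, 1.36], [-0.5, 26.4, 7.5, -1, 1.36], [-0.5, 26.4, 7.5, -1, 1.36]])

```text
t: 6.9
ee_pos: [0.4996, 0.0552, 0.1831]
eef_rot: [0.956, 0.293, -0.0, -0.0]
wrist_force: [-0.2, 0.9, -0.6]
grip_width: 0.0383
grip_force: 60.2
```

```bash
cat > look.py <<'E'
from m import *
import sys
s=bot.sense(); q=R.from_quat(s['eef_rot']).as_matrix(); d=cam('wrist'); save(d,sys.argv[1])
print('t',s['t'],'tcp',s['ee_pos'].round(4),'yaw',np.degrees(np.arctan2(q[1,0],q[0,0])).round(2),'z',q[:,2].round(4),'F',s['wrist_force'].round(1),'j6',s['joint_positions'][5].round(2))
hsv=cv2.cvtColor(d['image'],cv2.COLOR_RGB2HSV)
m=(hsv[...,0]>10)&(hsv[...,0]<30)&(hsv[...,1]>130)&(hsv[...,2]>90)
n,l,st,ce=cv2.connectedComponentsWithStats(m.astype(np.uint8)); i=1+np.argmax(st[1:,4]); v,u=np.nonzero(l==i); uv=np.c_[u,v].astype(float)
L,lc,v=line(d,uv,.0655); print('orange px',ce[i],st[i],'mid',lc.round(4),'yaw mod180',np.degrees(np.arctan2(v[1],v[0])).round(2),'len',np.ptp((L-lc)@v).round(4))
E
python3 look.py w3.png
```

```text
t 6.9 tcp [0.4996 0.0552 0.1831] yaw 34.11 z [-4.e-04 -0.e+00 -1.e+00] F [-0.2  0.9 -0.6] j6 2.66
orange px [274.34126984 179.21428571] [265 175  20  10 126] mid [0.5151 0.0467 0.0655] yaw mod180 137.34 len 0.0183
```

View pics/w3.png

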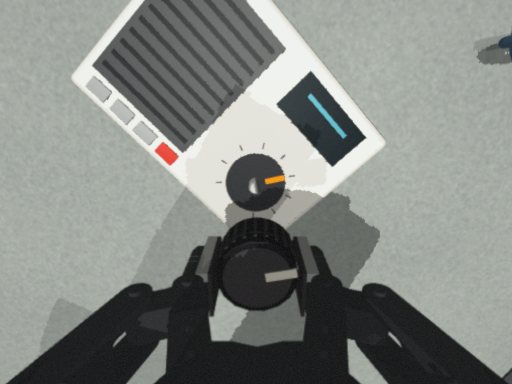

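The wrist view shows the disc at about (256,182), radius 30 px, with the orange line at (274,179). The held knob's pointer is nearly parallel to that line. I'll fit the disc, then repeat from a second hand yaw to cancel the wrist calibration bias.

```bash
cat >> look.py <<'E'
# disc centre: dark disc on white, hull ellipse
c0=ce[i]; g=d['image'].max(2)
P=onplane(d,np.c_[np.mgrid[:512,:384].reshape(2,-1).T].astype(float),.065)
ext=lc-0.0; uvall=np.mgrid[:512,:384].reshape(2,-1).T
a0=np.array([float(sys.argv[2]),float(sys.argv[3])])
near=np.linalg.norm(P[:,:2]-a0,axis=1)<.034
dark=(g[uvall[:,1],uvall[:,0]]<95); or_=m[uvall[:,1],uvall[:,0]]
k=near&(dark|or_); mk=np.zeros(g.shape,np.uint8); mk[uvall[k,1],uvall[k,0]]=1
mk=cv2.morphologyEx(mk,cv2.MORPH_OPEN,np.ones((5,5),np.uint8))
cnt=max(cv2.findContours(mk,0,1)[0],key=len)
C=onplane(d,cv2.convexHull(cnt).reshape(-1,2).astype(float),.065)[:,:2]
cc,rr=cv2.minEnclosingCircle(C.astype(np.float32))
e=cv2.fitEllipse(C.astype(np.float32)*1000); print('disc circ',np.round(cc,4),round(rr,4),'ell mm',np.round(e[0],2),np.round(e[1],1))
print('center->orange yaw',np.degrees(np.arctan2(lc[1]-e[0][1]/1e3,lc[0]-e[0][0]/1e3)).round(2))
E
python3 look.py w3b.png .5 .0555
```

```text
t 6.95 tcp [0.4996 0.0553 0.1832] yaw 34.1 z [-2.e-04  0.e+00 -1.e+00] F [-0.1 -0.7 -0.4] j6 2.66
orange px [274.12698413 179.3015873 ] [264 175  21  10 126] mid [0.515  0.0468 0.0655] yaw mod180 137.45 len 0.0184
disc circ [0.5018 0.059 ] 0.0281 ell mm [501.78  58.99] [54.3 55.9]
center->orange yaw -42.73
```

Emit:
jog_arm(commands=[[-0.5, 0, 0, 0, -0.15], [-0.5, 0, 0, 0, -0.3], [-0.5, 0, 0, 0, -0.45], [-0.5, 0, 0, 0, -0.6], [-0.5, 0, 0, 0, -0.75], [-0.5, 0, 0, 0, -0.9], [-0.5, 0, 0, 0, -1.05], [-0.5, 0, 0, 0, -1.2], [-0.5, 0, 0, 0, -1.35], [-0.5, 0, 0, 0, -1.5], [-0.5, 0, 0, 0, -1.57], [-0.5, 0, 0, 0, -1.57], [-0.5, 0, 0, 0, -1.57], [-0.5, 0, 0, 0, -1.57]])

```text
t: 8.4
ee_pos: [0.4997, 0.0554, 0.1833]
eef_rot: [0.47, 0.883, 0.0, 0.0]
wrist_force: [-0.2, 0.5, -0.7]
grip_width: 0.038
grip_force: 60.3
```

```bash
python3 look.py w4.png .5 .0555
```

```text
t 8.4 tcp [0.4997 0.0554 0.1833] yaw 123.98 z [ 1.e-04  0.e+00 -1.e+00] F [-0.2  0.5 -0.7] j6 1.09
orange px [263.21818182 201.57272727] [259 193   9  18 110] mid [0.5145 0.047  0.0655] yaw mod180 -44.5 len 0.018
disc circ [0.5013 0.0593] 0.028 ell mm [501.22  59.1 ] [54.4 55.7]
center->orange yaw -42.29
```

```bash
python3 - <<'E'
from m import *
s=bot.sense(); q=R.from_quat(s['eef_rot']).as_matrix(); d=cam('wrist')
for u in range(246,272,4):
    uv=np.c_[np.full(130,u),np.arange(210,340)].astype(float); T=(bydepth(d,uv)-s['ee_pos'])@q
    k=T[:,2]<-.0215; k&=(T[:,2]>-.03); r=T[k]; print(u,uv[k,1].min(),uv[k,1].max(),'z',np.median(r[:,2]).round(4),'x',r[:,0].min().round(4),r[:,0].max().round(4),'mid',((r[:,0].min()+r[:,0].max())/2).round(4),'y',r[:,1].mean().round(4))
g=d['image'].max(2); w=blob(g>140,(281,275),20); n=rays(d,w); ztop=s['ee_pos'][2]+.024
L,lc,v=line(d,w,ztop); print('pointer-in-hand world',np.degrees(np.arctan2(v[1],v[0])),'tool mid',q.T@(lc-s['ee_pos']))
E
```

```text
246 240.0 309.0 z -0.0237 x -0.0192 0.0181 mid -0.0005 y -0.0037
250 239.0 310.0 z -0.0239 x -0.0199 0.0188 mid -0.0006 y -0.0018
254 240.0 310.0 z -0.0238 x -0.02 0.0184 mid -0.0008 y 0.0
258 240.0 310.0 z -0.0239 x -0.0199 0.0185 mid -0.0007 y 0.0019
262 240.0 310.0 z -0.0241 x -0.02 0.0184 mid -0.0008 y 0.0038
266 240.0 310.0 z -0.0238 x -0.0197 0.0182 mid -0.0008 y 0.0057
270 241.0 308.0 z -0.0239 x -0.0187 0.0176 mid -0.0006 y 0.0076
pointer-in-hand world -135.94116324862307 tool mid [ 0.00081007  0.01277586 -0.0239994 ]
```

Emit:
jog_arm(commands=[[-0.5, 0.2, 0.42, 0, 0.15], [-0.5, 0.2, 0.42, 0, 0.3], [-0.5, 0.2, 0.42, 0, 0.45], [-0.5, 0.2, 0.42, 0, 0.6], [-0.5, 0.2, 0.42, 0, 0.75], [-0.5, 0.2, 0.42, 1, 0.9], [-0.5, 0.2, 0.42, 2, 1.05], [-0.5, 0.2, 0.42, 3, 1.2], [-0.5, 0.2, 0.42, 4, 1.35], [-0.5, 0.2, 0.42, 5, 1.5], [-0.5, 0.2, 0.42, 6, 1.52], [-0.5, 0.2, 0.42, 7, 1.52], [-0.5, 0.2, 0.42, 8, 1.52], [-0.5, 0.2, 0.42, 8.7, 1.52], [-0.5, 0.2, 0.42, 8.7, 1.52], [-0.5, 0.2, 0.42, 8.7, 1.52], [-0.5, 0.2, 0.42, 8.7, 1.52]])

```text
t: 10.2
ee_pos: [0.5025, 0.0595, 0.0968]
eef_rot: [0.948, 0.317, 0.001, 0.0]
wrist_force: [-0.8, -0.9, 0.2]
grip_width: 0.0381
grip_force: 60.2
```

```bash
python3 - <<'E'
from m import *
s=bot.sense(); q=R.from_quat(s['eef_rot']).as_matrix(); print(s['t'],s['ee_pos'],np.degrees(np.arctan2(q[1,0],q[0,0])),s['joint_positions'][5],s['wrist_force'],s['ft_torque'])
d=cam('side'); t=cam('top')
a=[cv2.resize(d['image'][150:250,150:250,::-1],(400,400)),cv2.resize(t['image'][188:288,193:293,::-1],(400,400))]
cv2.imwrite('pics/p5.png',np.hstack(a))
E
```

```text
10.2 [0.50250051 0.05948928 0.09678494] 36.957520262592325 2.6144057998828822 [-0.82953872 -0.9484785   0.18545654] [ 0.00721438 -0.02781249 -0.02875151]
```

View pics/p5.png

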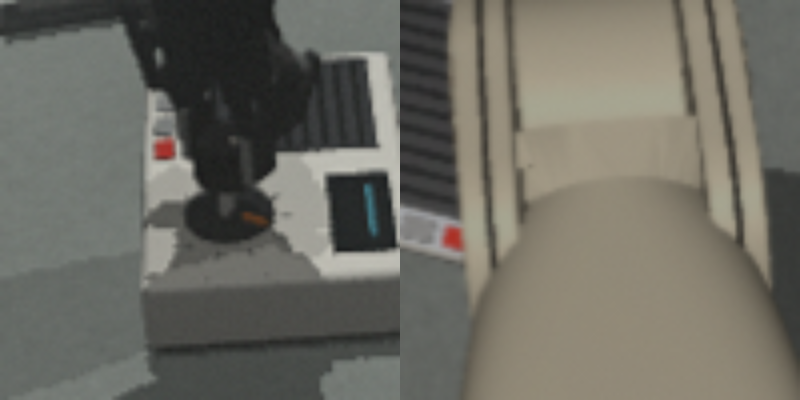

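The side crop (left half) shows the knob just above the shaft tip, at about (230,190) in the crop with the disc at (229,215). I'll check the centring numerically before pushing.

```bash
python3 - <<'E'
from m import *
s=bot.sense(); d=cam('side'); c=d['image'][170:215,180:240,::-1]
cv2.imwrite('pics/p6.png',cv2.convertScaleAbs(cv2.resize(c,(800,600),interpolation=cv2.INTER_CUBIC),alpha=2.2,beta=20))
q=R.from_quat(s['eef_rot']).as_matrix()
K=np.array(d['mtx'])
def proj(P):
    c=(np.atleast_2d(P)-d['p'])@d['r']; return np.c_[K[0,2]+K[0,0]*c[:,0]/-c[:,2],K[1,2]+K[1,1]*c[:,1]/c[:,2]]
k=s['ee_pos']-.0007*q[:,0]
print('knob bottom ctr',k, ((proj(k-[0,0,.0041])-[180,170])*13.33).round(1),'shaft top',((proj([.5015,.059,.08])-[180,170])*13.33).round(1),'disc',((proj([.5015,.059,.065])-[180,170])*13.33).round(1))
E
```

```text
knob bottom ctr [0.50193664 0.05905654 0.09685046] [[364.9 314.4]] shaft top [[367.1 369.4]] disc [[372.2 432.4]]
```

View pics/p6.png

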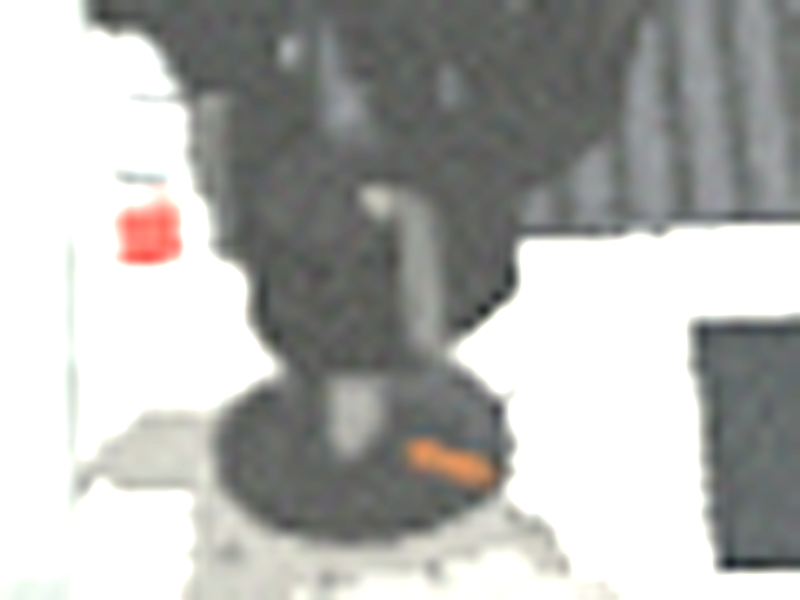

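The side close-up shows the knob's underside arc just above the shaft at (355,400), disc centre at about (362,445), orange line at (450,460). The centring can't be read well by eye, so I'll use depth points relative to the disc.

```bash
python3 - <<'E'
from m import *
from scipy.optimize import least_squares
d=cam('side'); g=d['image'].max(2)
uvall=np.mgrid[186:232,172:216].reshape(2,-1).T.astype(float); P=bydepth(d,uvall)
k=(P[:,2]>.088)&(P[:,2]<.108)&(np.hypot(P[:,0]-.502,P[:,1]-.059)<.03); Q=P[k]; U=uvall[k]
f=lambda c,A,r: np.hypot(A[:,0]-c[0],A[:,1]-c[1])-r
sel=U[:,0]<209
for r in(.0195,.020): 
    o=least_squares(f,[.502,.06],args=(Q[sel],r),loss='soft_l1',f_scale=.001); print('knob',sel.sum(),o.x,np.abs(o.fun).mean())
for v in range(186,204): 
    i=(U[:,1]==v)
    if i.any(): print(v,U[i,0].min(),U[i,0].max(),Q[i,2].min().round(3),Q[i,2].max().round(3))
im=d['image'].astype(int)
kd=(np.abs(P[:,2]-.065)<.006)&(g[uvall[:,1].astype(int),uvall[:,0].astype(int)]<75)&(np.hypot(P[:,0]-.5,P[:,1]-.057)<.034)
D=P[kd]; U2=uvall[kd]; print('disc z',np.median(D[:,2]),len(D)); 
lo=[(u,U2[U2[:,0]==u][:,1].max()) for u in np.unique(U2[:,0])]
E_=onplane(d,lo,.065); E_=E_[1:-1]; o=least_squares(f,[.5,.057],args=(E_,.028),loss='soft_l1',f_scale=.001); print('disc ctr',o.x,np.abs(o.fun).mean(),U2[:,0].min(),U2[:,0].max())
E
```

```text
knob 41 [0.49772632 0.0588612 ] 0.0011801285298926488
knob 41 [0.4980776  0.05929689] 0.001166082699334299
188 196.0 196.0 0.107 0.107
189 197.0 197.0 0.104 0.104
192 198.0 198.0 0.105 0.105
193 198.0 200.0 0.101 0.107
194 198.0 215.0 0.1 0.108
195 199.0 214.0 0.098 0.107
196 200.0 212.0 0.098 0.104
197 201.0 209.0 0.094 0.1
disc z 0.06718639327968168 227
disc ctr [0.49879963 0.05751875] 0.001561313453210798 196.0 218.0
```

Emit:
jog_arm(commands=[[-0.5, 0, 0, 0.4, 0], [-0.5, 0, 0, 0.8, 0], [-0.5, 0, 0, 1.1, 0], [-0.5, 0, 0, 1.3, 0], [-0.5, 0, 0, 1.4, 0], [-0.5, 0, 0, 1.5, 0], [-0.5, 0, 0, 1.5, 0]])

```text
t: 11.1
ee_pos: [0.502, 0.0594, 0.0812]
eef_rot: [0.948, 0.317, -0.0, -0.0]
wrist_force: [-0.0, -0.2, -0.2]
grip_width: 0.0388
grip_force: 60.2
```

```bash
python3 -c "
from m import *
s=bot.sense(); print(s['ee_pos'],s['wrist_force'],s['ft_torque'])"
```

```text
[0.50197941 0.05943097 0.08119686] [-0.00580721 -0.15887409 -0.20482625] [-0.00164408  0.05295957  0.01122292]
```

Underside is 3 mm below the shaft tip with no force, so it is entering. Continuing in small steps.

Emit:
jog_arm(commands=[[-0.5, 0, 0, 0.1, 0], [-0.5, 0, 0, 0.2, 0], [-0.5, 0, 0, 0.3, 0], [-0.5, 0, 0, 0.4, 0], [-0.5, 0, 0, 0.4, 0]])

```text
t: 11.6
ee_pos: [0.5019, 0.0594, 0.0771]
eef_rot: [0.948, 0.317, -0.0, -0.0]
wrist_force: [-0.2, -0.0, -0.6]
grip_width: 0.0386
grip_force: 60.2
```

Emit:
jog_arm(commands=[[-0.5, 0, 0, 0.1, 0], [-0.5, 0, 0, 0.2, 0], [-0.5, 0, 0, 0.3, 0], [-0.5, 0, 0, 0.3, 0]])

```text
t: 12.0
ee_pos: [0.5023, 0.0592, 0.0742]
eef_rot: [0.949, 0.317, 0.0, 0.0]
wrist_force: [1.6, -1.7, -1.8]
grip_width: 0.0384
grip_force: 60.3
```

Emit:
jog_arm(commands=[[-0.5, 0, 0, 0.1, 0], [-0.5, 0, 0, 0.2, 0], [-0.5, 0, 0, 0.3, 0], [-0.5, 0, 0, 0.3, 0]])

```text
t: 12.4
ee_pos: [0.5023, 0.0593, 0.0712]
eef_rot: [0.949, 0.317, 0.0, 0.0]
wrist_force: [1.9, -1.5, -0.7]
grip_width: 0.0385
grip_force: 60.3
```

Emit:
jog_arm(commands=[[-0.5, 0, 0, 0.1, 0], [-0.5, 0, 0, 0.2, 0], [-0.5, 0, 0, 0.3, 0], [-0.5, 0, 0, 0.3, 0]])

```text
t: 12.8
ee_pos: [0.5023, 0.0594, 0.0686]
eef_rot: [0.948, 0.317, 0.0, 0.0]
wrist_force: [1.6, -2.1, 3.5]
grip_width: 0.0385
grip_force: 60.5
```

Emit:
jog_arm(commands=[[-0.5, 0, 0, 0.1, 0], [-0.5, 0, 0, 0.2, 0], [-0.5, 0, 0, 0.3, 0], [-0.5, 0, 0, 0.3, 0], [-0.5, 0, 0, 0.3, 0]])

```text
t: 13.3
ee_pos: [0.5024, 0.0594, 0.0659]
eef_rot: [0.948, 0.317, 0.0, 0.0]
wrist_force: [0.2, -2.0, 6.9]
grip_width: 0.0383
grip_force: 60.8
```

```bash
python3 - <<'E'
from m import *
s=bot.sense(); print(s['ee_pos'],s['wrist_force'],s['ft_torque'])
for n,sl in(('side',np.s_[160:220,170:250]),('wrist',np.s_[190:384,130:390])):
    d=cam(n); cv2.imwrite(f'pics/f_{n}.png',cv2.convertScaleAbs(cv2.resize(d['image'][sl][...,::-1],(400,300)),alpha=2,beta=15))
cv2.imwrite('pics/f.png',np.hstack([cv2.imread('pics/f_side.png'),cv2.imread('pics/f_wrist.png')]))
q=R.from_quat(s['eef_rot']).as_matrix()
uv=np.c_[np.full(110,256),np.arange(215,325)].astype(float); T=(bydepth(d,uv)-s['ee_pos'])@q; k=(T[:,2]<-.0215)&(T[:,2]>-.035); print(np.median(T[k,2]))
E
```

```text
[0.50235283 0.05939533 0.06587766] [ 0.23844839 -1.99177757  6.92187594] [-0.49355602 -0.14812404 -0.00512067]
-0.023796032733487682
```

View pics/f.png

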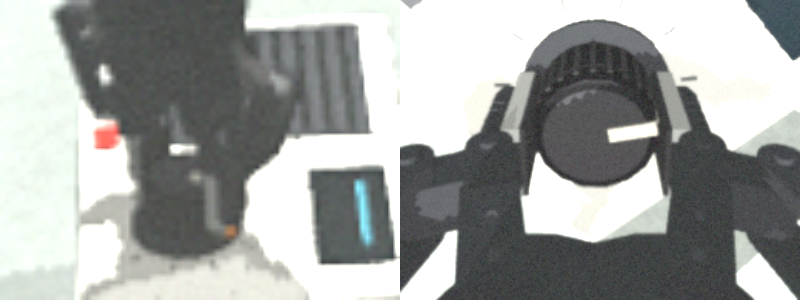

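Seated: the disc is hidden tightly under the knob. I'll push on gently to the stop so both full seating and the switch stop show up as a clear force rise.

Emit:
jog_arm(commands=[[-0.5, 0, 0, 0.05, 0], [-0.5, 0, 0, 0.1, 0], [-0.5, 0, 0, 0.1, 0]])

```text
t: 13.7
ee_pos: [0.5024, 0.0594, 0.0653]
eef_rot: [0.948, 0.317, 0.001, 0.0]
wrist_force: [-0.1, -2.8, 9.4]
grip_width: 0.0383
grip_force: 61.2
```

Emit:
jog_arm(commands=[[-0.5, 0, 0, 0.05, 0], [-0.5, 0, 0, 0.1, 0], [-0.5, 0, 0, 0.1, 0]])

```text
t: 14.0
ee_pos: [0.5024, 0.0594, 0.0653]
eef_rot: [0.948, 0.317, 0.001, 0.0]
wrist_force: [-2.2, -2.8, 15.9]
grip_width: 0.0381
grip_force: 61.9
```

Emit:
jog_arm(commands=[[-0.5, 0, 0, 0.05, 0], [-0.5, 0, 0, 0.1, 0], [-0.5, 0, 0, 0.1, 0], [-0.5, 0, 0, 0.1, 0], [-0.5, 0, 0, 0.1, 0]])

```text
t: 14.5
ee_pos: [0.5025, 0.0594, 0.0652]
eef_rot: [0.948, 0.317, 0.001, 0.0]
wrist_force: [-4.8, -2.8, 21.2]
grip_width: 0.0381
grip_force: 62.5
```

```bash
python3 - <<'E'
from m import *
s=bot.sense(); q=R.from_quat(s['eef_rot']).as_matrix(); print(s['ee_pos'],s['wrist_force'],s['ft_torque'],q[:,2]); d=cam('wrist')
uv=np.c_[np.full(110,256),np.arange(215,325)].astype(float); P=bydepth(d,uv); T=(P-s['ee_pos'])@q; k=(T[:,2]<-.0215)&(T[:,2]>-.035); print('knob top world',np.median(P[k,2]),'expect .0895', 'x range',T[k,0].min(),T[k,0].max())
g=d['image'].max(2); 
uvd=np.array([(256,v) for v in range(190,226)],float); Pd=bydepth(d,uvd); print('rows depth z near disc',np.c_[uvd[::3,1],Pd[::3,2].round(4),g[190:226:3,256]].tolist())
E
```

```text
[0.50247735 0.05944604 0.06517545] [-4.83153871 -2.83374586 21.18933028] [-0.59620035  1.05416457  0.03266071] [ 2.41491002e-03  2.18084518e-04 -9.99997060e-01]
knob top world 0.08893292505342482 expect .0895 x range -0.019437187524708917 0.019148501139803546
rows depth z near disc [[190.0, 0.0573, 215.0], [193.0, 0.0572, 215.0], [196.0, 0.0573, 215.0], [199.0, 0.0577, 216.0], [202.0, 0.0578, 124.0], [205.0, 0.0614, 56.0], [208.0, 0.0602, 55.0], [211.0, 0.0611, 58.0], [214.0, 0.061, 54.0], [217.0, 0.0606, 27.0], [220.0, 0.0666, 30.0], [223.0, 0.0711, 26.0]]
```

Disc depth is 0.061 m (3.5 mm down) and the knob top 0.089 m, which is 28 mm above it. The knob is home and the switch is at its stop.

```bash
python3 -c "
from workcell import bot
print(bot.close_job())"
```

```text
the job is handed in; nothing more can be done
None
```

I handed the job in with the knob fully home on the shaft, its pointer set to the orange line to within about 3°, and the gripper still holding it against the push-switch stop at about 21 N, at 14.5 s on the robot clock; I kept the arm clear of the mug, pen pot and stapler but did not re-measure them, and no verdict came back.

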